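Latch the drying crate

TASK

One of the two wooden drying crates on the pottery table, the one with clay elephants inside, has been left with its front gate ajar. Lift that gate's drop bar by its upright tab, swing the gate fully shut, and let the bar drop back down behind the lip of the steel catch so that the gate is latched.

Things in the scene. Friction and masses are not known exactly. Their poses are not given: they have to be found in the camera images.
- gate_hinge (a point): On the vertical hinge axis of the open crate's gate, at table height, fixed to the crate: z up, x into the crate, y left along its front. Crate: wooden slats, 200 deep, 300 wide, 112 mm high, fixed; its twin (mugs inside) is already latched. The shut gate runs 236 mm from here along -y, 18 mm thick, top 110 mm up. Catch post at y -240 to -270 mm.
- gate (a joint): Gate angle, rad: 0 = fully shut (stops there); grows as the free end swings out of the crate's front towards the robot, clockwise from above (starts 0.45 to 0.8, limit 1.3). It stays where left. The catch, a steel U open at the top: front lip 8 mm thick, 16 mm in front of the shut bar, 150 mm above the table; with the bar down it stops the gate at 0.15 rad. Back lip behind the bar, 165 mm high.
- bar (a joint): Angle, rad, of the dark wooden drop bar on the gate: 0 = level, at rest; grows as the free end is lifted (limit 1.2); falls by its weight. Bar 12 mm thick, 20 mm high, above the gate's top in its plane, underside 125 mm above the table. Pivot 50 mm from the hinge axis, 135 mm above the table; far end 285 mm from the hinge axis. Passes over the catch's lip above 0.13 rad.
- bar_grip (a point): In the bar's upright tab: 14 mm thick along the gate's normal (pinch across this), 36 mm long, 50 mm tall. Point at mid-length, 20 mm below the tab's top, 30 mm above the bar's top; from the pivot 120 mm along the bar and 40 mm up (bar level: 170 mm from the hinge axis, 175 mm above the table). Axes: x gate normal, -y along the bar to its free end. Free space beside it.

How it is judged:
By the outcome, as a careful person would: the job done as asked, in the order asked, and still so for the second after the job is handed in, with the robot touching nothing.
It also fails if it takes over 40 s, if anything falls off the work surface, if the arm or the gripper's body presses on something with over 40 N, if the wrist force passes 120 N, or if a joint passes its speed limit or range.

ROBOT

A 7-joint arm with a two-finger parallel gripper is mounted at the origin on the work surface. World frame = base frame: x ahead of the robot, y to its left, z up, the work surface at z = 0. Lengths are in mm, angles in rad, forces in N, time in s.
With the tool pointing down it reaches from about 400 to 850 mm from the base axis. Payload 10.4 kg.
Tool frame: the origin (TCP) lies on the centre line of the jaws, within the pads' length; the fingertips stand 11 mm ahead of it and the grasp point (between the pads) lies 8 mm behind it; z points along the fingers, x is the direction in which the jaws open and shut, and the axes are right-handed (so a half turn about z gives the same grasp; the last joint's range is limited). The gripper opens to 87 mm and grips with 3 to 60 N. Pads are 19 mm wide; open, the fingers measure 117 mm over their backs; the gripper's body (75 mm by 190 mm) begins 51 mm behind the grasp point.
Start: joints at [-1.174, 0.332, -0.065, 1.46, 0.022, 1.35, -0.088], TCP at [254.726, 570.759, 233.576] pointing down, gripper open.
Joint ranges: [-2.6, 2.6], [-0.5, 2.12], [-1.47, 1.34], [0.16, 2.42], [-1.27, 4.41], [0.06, 2.06], [-2.6, 2.6]. Speed limits (rad/s): [2.22, 2.22, 2.79, 2.79, 3.14, 3.14, 3.14].

INTERFACE

Orientations are given as a unit quaternion [x, y, z, w].
In Python, from station import ctrl, cams, sign_off, spot_in gives the robot as it stands.
- The arm moves only by the tool step_arm, never from a script. Its argument "motion" is a list of rows, each a list of 5 numbers: the opening, from 0 (shut) to 1 (fully open), then the shift along the world's x, y, z in mm, then the turn about the world's z in degrees. In form: [[hand, tx, ty, tz, turn], ...]. A call has 1 to 8 rows; each row is the pose to reach, as a shift and turn from the pose commanded when the call began; what a row does not reach only later rows make up. A row lasts 1/10 s, in which the tool goes at most 50 mm and 8.59 degrees, less where a joint would pass 70% of its speed; a pose out of reach is approached as far as the arm can. A call with a gripper value outside its range is refused whole. The fingers move at their own pace and stop on an object; "newtons" is the grip in N (left out, the last holds). Time passes only in rows, so rows that repeat a pose let the fingers close. It gives the time, the measured TCP pose, the force and the opening at its end, in the units of the state.
- ctrl.state(): the state, without advancing time (a new reading comes with each control period).
- cams.snapshot(name): name is "scene" or "top"; returns the picture (480x640x3 uint8, red, green, blue); there is no depth.
- cams.camera_params(name): a dict with "K" (3x3 intrinsics, pixels), "extrinsics" (4x4, takes a point from camera to world coordinates). Camera axes: x right, y up, looking along -z (the intrinsics and any distortion apply to the point x, -y, -z); pixel columns grow to the right and rows downward; lengths in mm; the calibration is good to about 2 mm. A picture is of the moment at which its call begins. camera_params takes no time and is no camera call.
- sign_off(): hands the job in, once; it reports no verdict.
Trained networks look in the newest picture that a camera, given by its name, has taken for a name from the list of things; names that differ only in an ending like _2 or _b are one class to them, and where a whole thing is asked for, a point or a joint stands for the part that bears it (a point fixed in the world has none). Each returns a list of dicts, best first, with "conf" (0 to 1); they miss things now and then, are a little off and sometimes report something else, mostly with a low value. They report only what shows in the picture. A call takes as long as a camera call.
- spot_in(label, camera): "point" ([x, y, z] in mm, in world coordinates, good to about 4 mm: the middle of the surface that is visible of it).
The state is a dict: "time_s": time; "joint_positions": joint angles; "qvel": joint speeds; "effort": joint torques, N m; "eef_pos": TCP position; "tool_rot": TCP orientation; "force": force on the tool from outside, world axes, zero at the start; "torque": the same for the moment, N m; "gripper_width": finger opening in mm.
Only numpy, scipy, OpenCV 4.12 (cv2) and the standard library are available. Lean on these libraries where they do the work, as an engineer would, in place of code of your own. Each camera call takes 0.05 s, during which the arm holds its last target.

## Working session

There is one attempt and no reset: what is moved stays moved. The work goes in short steps, Python scripts to look and compute and a tool call to move; the robot and the scene stay as the last step left them, time stands still between calls to the robot, and variables do not carry over. Pictures are saved under pics/ and viewed, and the job is handed in when it is done.

Besides the shell and the picture viewer there is one more tool, called after "Request:" as name(argument=value, ...), one argument or row to a line, values as JSON. step_arm: Moves the arm, as the interface text tells. Its arguments: {"type":"object","properties":{"motion":{"type":"array","items":{"type":"array","items":{"type":"number"}}},"newtons":{"type":"number"}},"required":["motion"]}

```bash
mkdir -p pics; ls; python3 - <<'E'
from station import ctrl,cams,sign_off,spot_in
import cv2
for n in("scene","top"):
    im=cams.snapshot(n); cv2.imwrite(f"pics/{n}0.png",im[:,:,::-1])
    p=cams.camera_params(n); print(n,p)
    for l in("gate","bar","bar_grip"):
        for d in spot_in(l,n)[:4]: print(l,n,d)
print(ctrl.state())
E
```

```text
pics
scene {'K': array([[591.90166155,   0.        , 319.7473817 ],
       [  0.        , 591.90166155, 238.77585609],
       [  0.        ,   0.        ,   1.        ]]), 'extrinsics': array([[-6.06069935e-01, -5.18358309e-01,  6.03310780e-01,
         1.34622927e+03],
       [ 7.95274466e-01, -4.08970814e-01,  4.47528096e-01,
         5.85081840e+02],
       [ 1.47565934e-02,  7.51030982e-01,  6.60102043e-01,
         9.32934156e+02],
       [ 0.00000000e+00,  0.00000000e+00,  0.00000000e+00,
         1.00000000e+00]])}
bar scene {'point': [516.5, -191.9, 144.3], 'conf': 0.76}
bar scene {'point': [527.2, -173.4, 109.4], 'conf': 0.55}
bar_grip scene {'point': [510.4, -194.7, 142.0], 'conf': 0.83}
top {'K': array([[584.92344529,   0.        , 321.94132837],
       [  0.        , 584.92344529, 246.18382863],
       [  0.        ,   0.        ,   1.        ]]), 'extrinsics': array([[ 2.25290266e-02,  9.93031287e-01, -1.15677596e-01,
         4.48279105e+02],
       [-9.99685055e-01,  2.10967647e-02, -1.35910824e-02,
         8.54080840e+00],
       [-1.10559470e-02,  1.15947358e-01,  9
[... 305 characters left out ...]
ime_s': 0.4, 'joint_positions': array([-1.17358143,  0.3322719 , -0.06473719,  1.46020654,  0.02162664,
        1.34988048, -0.08853722]), 'qvel': array([-0.00252875, -0.00068807, -0.00025209, -0.00177906,  0.0001772 ,
       -0.0007414 ,  0.00032783]), 'effort': array([-6.60312362e-04, -6.22370410e+01,  2.42496037e-02, -3.89671898e+01,
       -6.11035572e-02,  3.34008364e-02,  7.47672311e-05]), 'eef_pos': array([254.70897659, 570.71948526, 233.47977312]), 'tool_rot': array([ 8.38922813e-01,  5.44250413e-01, -2.85263681e-05,  2.04824281e-05]), 'force': array([ 0.64509971, -0.56134326, -0.38696498]), 'torque': array([-0.02836732, -0.01200311,  0.01351364]), 'gripper_width': 87.08610653674283}
```

View pics/scene0.png

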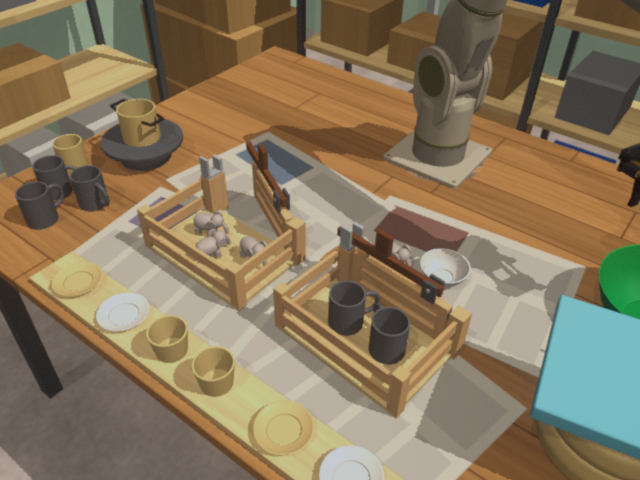

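View pics/top0.png

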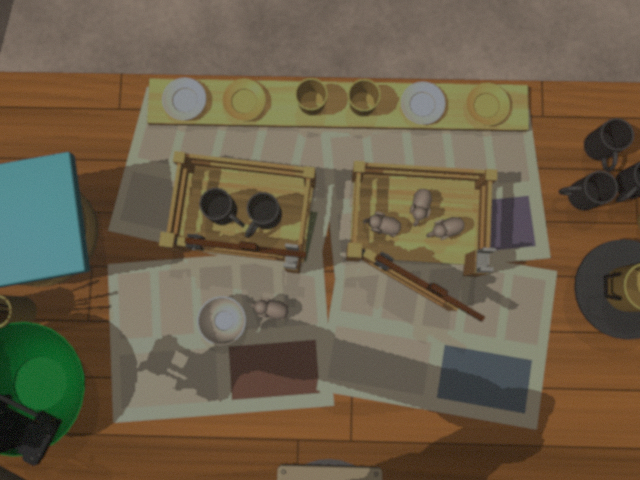

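The open crate holds the elephants. In the top picture its hinge is near (362,254), the bar runs to (482,318), and the catch is near (484,260). I'll zoom in on these.

```bash
python3 - <<'E'
import cv2
a=cv2.imread("pics/top0.png")[230:340,340:510]; cv2.imwrite("pics/topz.png",cv2.resize(a,None,fx=4.6,fy=4.6,interpolation=cv2.INTER_CUBIC))
a=cv2.imread("pics/scene0.png")[130:280,180:320]; cv2.imwrite("pics/scenez.png",cv2.resize(a,None,fx=4,fy=4,interpolation=cv2.INTER_CUBIC))
E
```

```text
(no output)
```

View pics/topz.png

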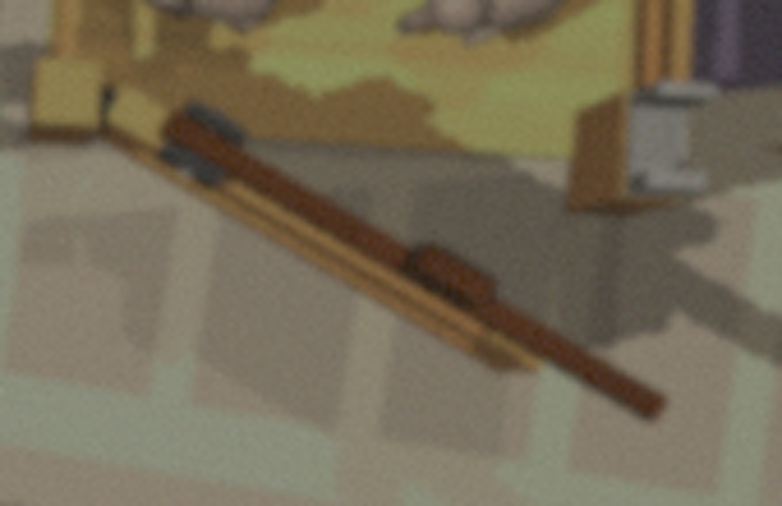

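View pics/scenez.png

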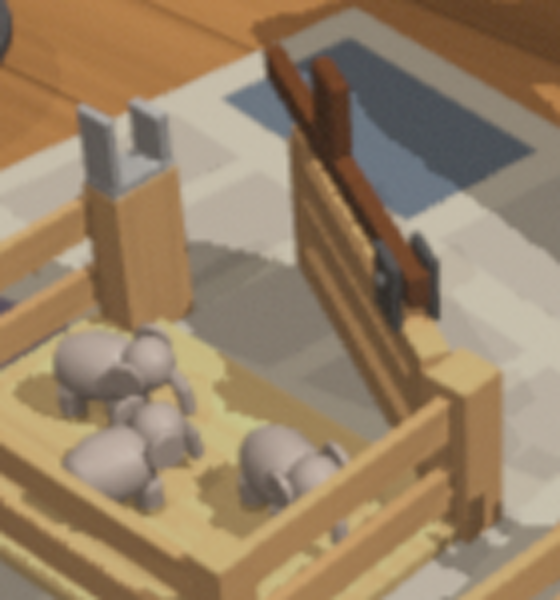

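```bash
cat > h.py <<'E'
from station import ctrl,cams,sign_off,spot_in
import numpy as np,cv2
def back(n,u,v,z):
    p=cams.camera_params(n);K=p["K"];E=p["extrinsics"]
    d=np.linalg.inv(K)@[u,v,1]; d=E[:3,:3]@(d*[1,-1,-1]); o=E[:3,3]
    return o+d*(z-o[2])/d[2]
def proj(n,P):
    p=cams.camera_params(n);K=p["K"];E=p["extrinsics"]
    c=E[:3,:3].T@(np.asarray(P,float)-E[:3,3]); c=c*[1,-1,-1]; q=K@c; return q[:2]/q[2]
E
python3 - <<'E'
from h import *
T=lambda x,y:(340+x/4.6,230+y/4.6)
S=lambda x,y:(180+x/4,130+y/4)
for nm,n,(u,v),z in [("tabtop","top",T(455,272),195),("tabtop","scene",S(331,68),195),("barend","top",T(655,408),145),("barend","scene",S(272,50),145),
("barstart","top",T(175,125),145),
("frontlip","top",T(675,182),150),("frontlip","scene",S(150,106),150),("backlip","top",T(685,92),165),("backlip","scene",S(97,113),165),
("hpost","top",T(66,95),112),("hpost","scene",S(462,365),112),("backL","top",(360,168),112),("backR","top",(491,175),112)]:
    print(nm,n,back(n,u,v,z).round(1))
E
```

```text
tabtop top [ 502.8 -208.   195. ]
tabtop scene [ 499.7 -210.3  195. ]
barend top [ 446.8 -305.8  145. ]
barend scene [ 449.6 -306.1  145. ]
barstart top [568.4 -91.6 145. ]
frontlip top [ 547.1 -314.3  150. ]
frontlip scene [ 545.9 -315.   150. ]
backlip top [ 585.9 -315.1  165. ]
backlip scene [ 585.5 -316.4  165. ]
hpost top [584.6 -43.8 112. ]
hpost scene [582.7 -47.8 112. ]
backL top [764.9 -53.1 112. ]
backR top [ 755.  -335.8  112. ]
```

Request:
step_arm(
  motion=[
    [1,0,0,45,0],
    [1,10,-20,85,-8],
    [1,25,-65,85,-16],
    [1,45,-110,85,-24],
    [1,65,-155,85,-32],
    [1,85,-200,85,-40],
    [1,105,-245,85,-48],
    [1,125,-290,85,-56],
  ],
  newtons=30,
)

```text
time_s: 1.2
eef_pos: [380.2, 278.8, 318.8]
tool_rot: [0.996, 0.084, 0.0, -0.0]
force: [1.4, 0.6, 0.4]
gripper_width: 86.9
```

Request:
step_arm(
  motion=[
    [1,15,-45,0,-8],
    [1,30,-90,0,-16],
    [1,45,-135,0,-24],
    [1,58,-180,0,-32],
    [1,70,-227,0,-39],
    [1,80,-275,0,-39],
    [1,90,-323,0,-39],
    [1,100,-371,0,-39],
  ],
)

```text
time_s: 2.0
eef_pos: [479.7, -92.3, 318.9]
tool_rot: [0.968, -0.251, 0.0, -0.0]
force: [1.4, -0.5, 0.5]
gripper_width: 87.0
```

Request:
step_arm(
  motion=[
    [1,6,-40,0,0],
    [1,12,-80,-15,0],
    [1,22,-119,-40,0],
    [1,22,-119,-70,0],
    [1,22,-119,-70,0],
  ],
)

```text
time_s: 2.5
eef_pos: [499.8, -209.5, 245.3]
tool_rot: [0.968, -0.252, -0.003, 0.001]
force: [-0.2, 0.9, 0.7]
gripper_width: 87.1
```

```bash
python3 - <<'E'
from h import *
for n in("scene","top"):
    im=cams.snapshot(n)
    q=proj(n,ctrl.state()["eef_pos"]).astype(int); print(n,q)
    c=im[max(q[1]-80,0):q[1]+80,max(q[0]-100,0):q[0]+100]
    cv2.imwrite(f"pics/{n}1.png",cv2.resize(c,None,fx=3.7,fy=3.7,interpolation=cv2.INTER_CUBIC)[:,:,::-1])
s=ctrl.state();print(s["eef_pos"],s["tool_rot"])
E
```

```text
scene [261 127]
top [444 288]
[ 501.79269247 -208.55892758  249.11943612] [ 9.68127016e-01 -2.50459599e-01 -2.46835248e-04 -9.39948488e-05]
```

View pics/scene1.png

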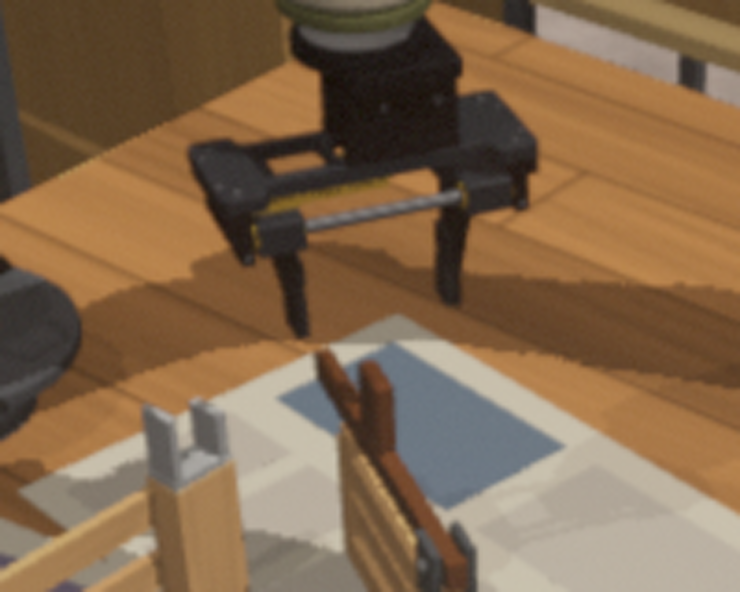

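View pics/top1.png

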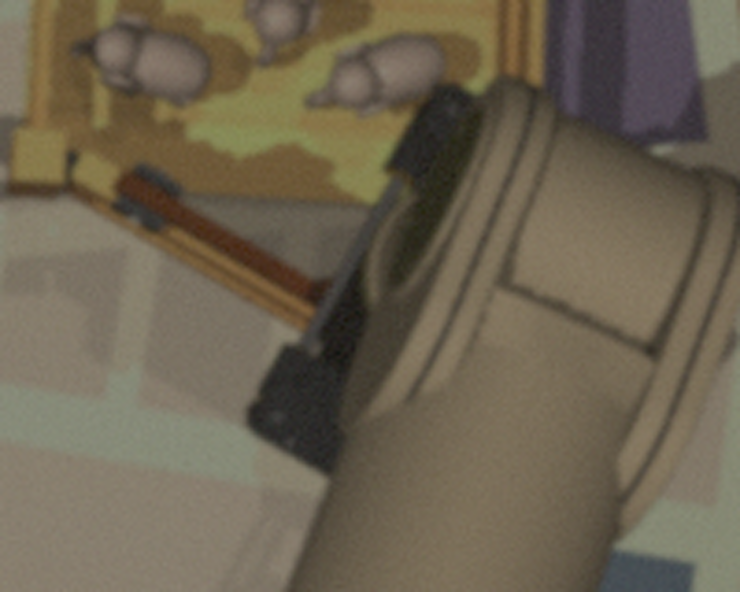

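The scene view shows the jaws, at about (295,330) and (450,300) in the zoom, on either side of the tab top at (375,365). The jaws line up with the gate normal, so I'll descend and pinch.

Request:
step_arm(
  motion=[
    [1,0,0,-40,0],
    [1,0,0,-81,0],
    [1,0,0,-81,0],
    [0.05,0,0,-81,0],
    [0.05,0,0,-81,0],
    [0.05,0,0,-81,0],
    [0.05,0,0,-81,0],
    [0.05,0,0,-81,0],
  ],
  newtons=30,
)

```text
time_s: 3.4
eef_pos: [502.1, -209.3, 168.3]
tool_rot: [0.968, -0.251, 0.001, -0.0]
force: [-0.2, -0.2, -0.1]
gripper_width: 55.1
```

```bash
python3 - <<'E'
from h import *
for n in("scene",):
    im=cams.snapshot(n)
    q=proj(n,ctrl.state()["eef_pos"]).astype(int); print(n,q)
    c=im[max(q[1]-80,0):q[1]+80,max(q[0]-100,0):q[0]+100]
    cv2.imwrite(f"pics/{n}2.png",cv2.resize(c,None,fx=3.7,fy=3.7,interpolation=cv2.INTER_CUBIC)[:,:,::-1])
s=ctrl.state();print(s)
E
```

```text
scene [263 157]
{'time_s': 3.45, 'joint_positions': array([-0.35708513,  0.2401353 ,  0.77064187,  1.79851501, -0.18086719,
        1.17441801, -0.03763355]), 'qvel': array([ 0.00088522,  0.00487112,  0.00045999,  0.00392623, -0.00144315,
       -0.00164718,  0.00152021]), 'effort': array([-2.39666202e-02, -4.03392220e+01,  6.93385765e+00, -3.64646745e+01,
       -5.37606468e-02,  4.03619721e-02, -4.43630124e-03]), 'eef_pos': array([ 501.91537561, -209.27272862,  168.03385219]), 'tool_rot': array([ 9.68037449e-01, -2.50805457e-01,  3.34895376e-04, -8.48452994e-05]), 'force': array([-0.00140343,  0.02797584, -0.54213162]), 'torque': array([-0.09040327,  0.05045896, -0.04948973]), 'gripper_width': 51.046456064995816}
```

View pics/scene2.png

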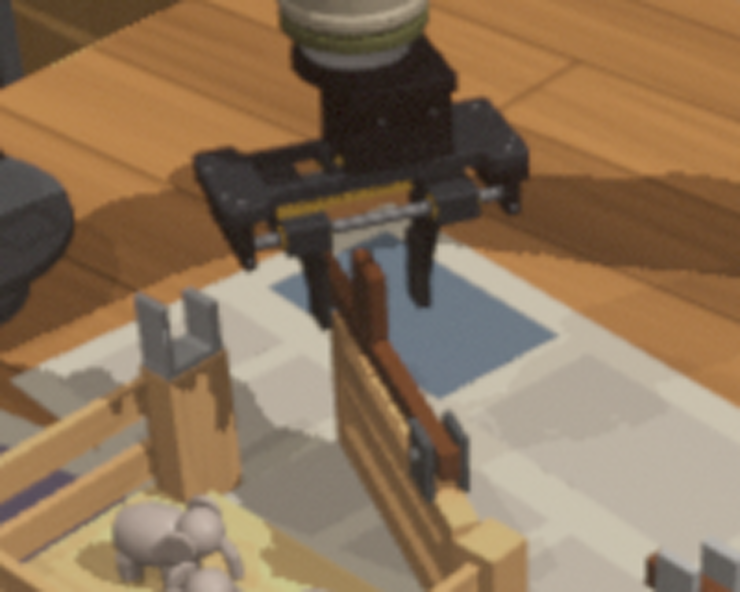

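Request:
step_arm(
  motion=[
    [0.05,0,0,0,0],
    [0.05,0,0,0,0],
    [0.05,0,0,0,0],
    [0.05,0,0,0,0],
    [0.05,0,0,0,0],
    [0.05,0,0,0,0],
    [0.05,0,0,0,0],
    [0.05,0,0,0,0],
  ],
)

```text
time_s: 4.25
eef_pos: [501.8, -209.3, 167.6]
tool_rot: [0.968, -0.251, 0.0, 0.0]
force: [2.0, -0.7, -0.8]
gripper_width: 13.6
```

Request:
step_arm(
  motion=[
    [0.05,1,1.6,5,0],
    [0.05,1.8,3.2,9.5,0],
    [0.05,2.8,5,14,0],
    [0.05,3.9,6.9,18.6,0],
    [0.05,5.2,9.3,23.5,0],
    [0.05,6.6,11.9,28.5,0],
    [0.05,7.3,13.1,30.6,0],
    [0.05,7.3,13.1,30.6,0],
  ],
)

```text
time_s: 5.05
eef_pos: [509.3, -196.4, 198.7]
tool_rot: [0.968, -0.251, 0.0, 0.0]
force: [0.7, -4.4, -0.8]
gripper_width: 13.9
```

```bash
python3 - <<'E'
from h import *
for n in("scene",):
    im=cams.snapshot(n)
    q=proj(n,ctrl.state()["eef_pos"]).astype(int); print(n,q)
    c=im[max(q[1]-80,0):q[1]+80,max(q[0]-100,0):q[0]+100]
    cv2.imwrite(f"pics/{n}3.png",cv2.resize(c,None,fx=3.7,fy=3.7,interpolation=cv2.INTER_CUBIC)[:,:,::-1])
s=ctrl.state();print(s)
E
```

```text
scene [264 149]
{'time_s': 5.1, 'joint_positions': array([-0.38810889,  0.21127927,  0.77041882,  1.75629707, -0.15531998,
        1.23543357, -0.0848291 ]), 'qvel': array([ 0.0035485 ,  0.0020827 ,  0.00130036,  0.00257321, -0.00478476,
       -0.00214676,  0.00206635]), 'effort': array([ -2.84709021, -39.38920856,   3.41505446, -37.16155529,
        -1.42978527,   0.57797939,   0.20220206]), 'eef_pos': array([ 509.22938362, -196.42145292,  198.52887407]), 'tool_rot': array([ 9.68008265e-01, -2.50917891e-01,  4.57058378e-04,  3.96085332e-05]), 'force': array([-0.13948522, -4.73481521,  0.66550455]), 'torque': array([-1.15400541,  0.25868174, -0.28147411]), 'gripper_width': 13.829860621203899}
```

View pics/scene3.png

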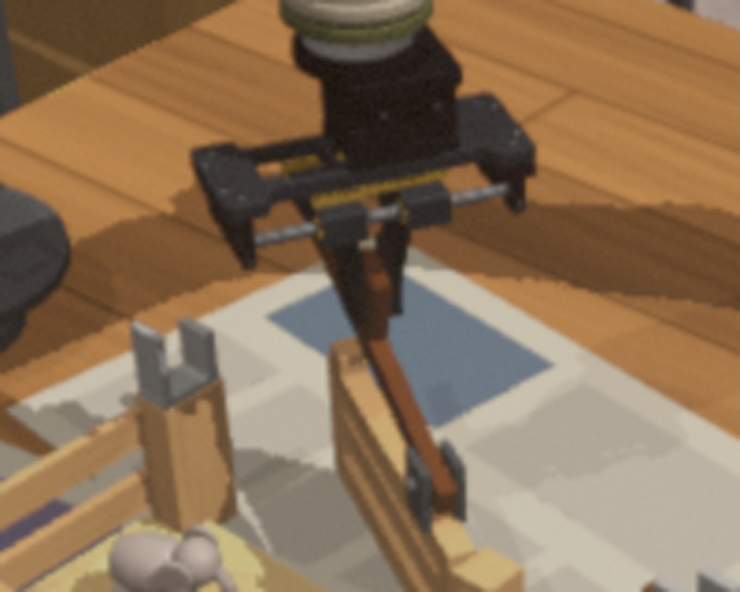

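The bar is lifted, with its far end well above the gate top, and the tab is held at 13.8 mm. Next I'll swing the gate most of the way shut along the arc about the hinge at about (586,-60).

Request:
step_arm(
  motion=[
    [0.05,5.1,-2.8,0,2.1],
    [0.05,10.4,-5.4,0,4.3],
    [0.05,16.1,-8,0,6.6],
    [0.05,21.9,-10.3,0,8.9],
    [0.05,27.8,-12.4,0,11.2],
    [0.05,33.8,-14.2,0,13.5],
    [0.05,39.8,-15.8,0,15.7],
    [0.05,45.9,-17.2,0,18],
  ],
)

```text
time_s: 5.9
eef_pos: [555.5, -213.8, 198.5]
tool_rot: [0.995, -0.096, 0.001, 0.0]
force: [-0.0, -4.4, 0.7]
gripper_width: 14.1
```

```bash
python3 - <<'E'
from h import *
for n in("scene",):
    im=cams.snapshot(n)
    q=proj(n,ctrl.state()["eef_pos"]).astype(int); print(n,q)
    c=im[max(q[1]-80,0):q[1]+80,max(q[0]-100,0):q[0]+100]
    cv2.imwrite(f"pics/{n}4.png",cv2.resize(c,None,fx=3.7,fy=3.7,interpolation=cv2.INTER_CUBIC)[:,:,::-1])
s=ctrl.state();print(s)
E
```

```text
scene [244 155]
{'time_s': 5.95, 'joint_positions': array([-0.27966667,  0.33648768,  0.70967474,  1.62426071, -0.22751253,
        1.26357026,  0.28238971]), 'qvel': array([-0.01217617, -0.01396242,  0.00769052,  0.018884  ,  0.01303151,
       -0.00389092, -0.07366088]), 'effort': array([ -1.96793094, -49.86289859,   6.96994185, -34.26363945,
        -1.30781282,   1.41150009,  -0.36185869]), 'eef_pos': array([ 556.28823013, -213.9310781 ,  198.54667495]), 'tool_rot': array([ 9.95551780e-01, -9.42108847e-02,  9.10131128e-04,  3.65642592e-04]), 'force': array([ 0.18879501, -3.25685891,  0.72551816]), 'torque': array([-1.07164967,  0.02003966, -0.11533348]), 'gripper_width': 13.773120221362689}
```

View pics/scene4.png

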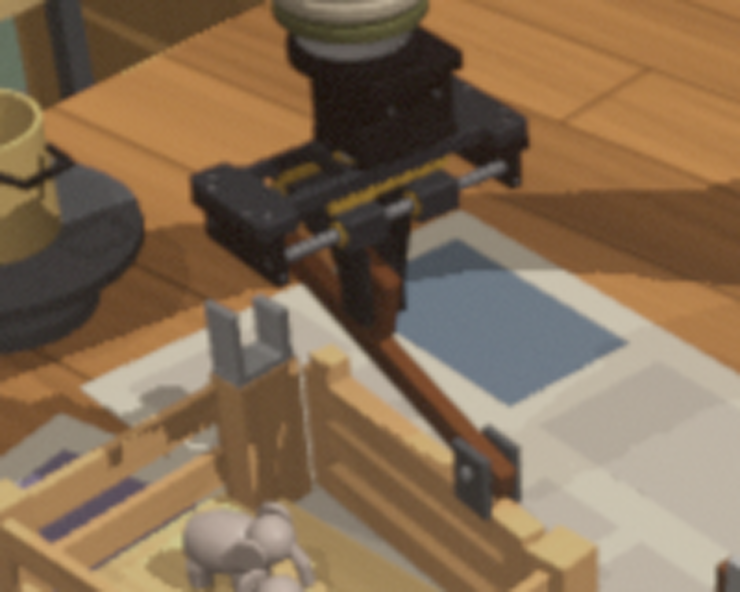

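Request:
step_arm(
  motion=[
    [0.05,4.7,-0.9,0,1.8],
    [0.05,9.3,-1.6,0,3.5],
    [0.05,13.2,-2.1,0,5],
    [0.05,17,-2.5,0,6.4],
    [0.05,20,-2.7,0,7.4],
    [0.05,22,-2.8,0,8.2],
    [0.05,24,-2.9,0,9],
    [0.05,24,-2.9,0,9],
  ],
)

```text
time_s: 6.75
eef_pos: [579.7, -216.7, 198.6]
tool_rot: [1.0, -0.018, 0.001, 0.0]
force: [2.5, -4.6, 1.7]
gripper_width: 13.7
```

```bash
python3 - <<'E'
from h import *
for n in("scene","top"):
    im=cams.snapshot(n)
    q=proj(n,ctrl.state()["eef_pos"]).astype(int); print(n,q)
    c=im[max(q[1]-80,0):q[1]+80,max(q[0]-100,0):q[0]+100]
    cv2.imwrite(f"pics/{n}5.png",cv2.resize(c,None,fx=3.7,fy=3.7,interpolation=cv2.INTER_CUBIC)[:,:,::-1])
s=ctrl.state();print({k:s[k].round(3) for k in("joint_positions","eef_pos","force","torque")})
E
```

```text
scene [236 160]
top [443 250]
{'joint_positions': array([-0.236,  0.387,  0.673,  1.56 , -0.248,  1.28 ,  0.436]), 'eef_pos': array([ 579.536, -216.742,  198.609]), 'force': array([ 1.453, -5.336,  1.114]), 'torque': array([-1.326, -0.31 , -0.282])}
```

View pics/scene5.png

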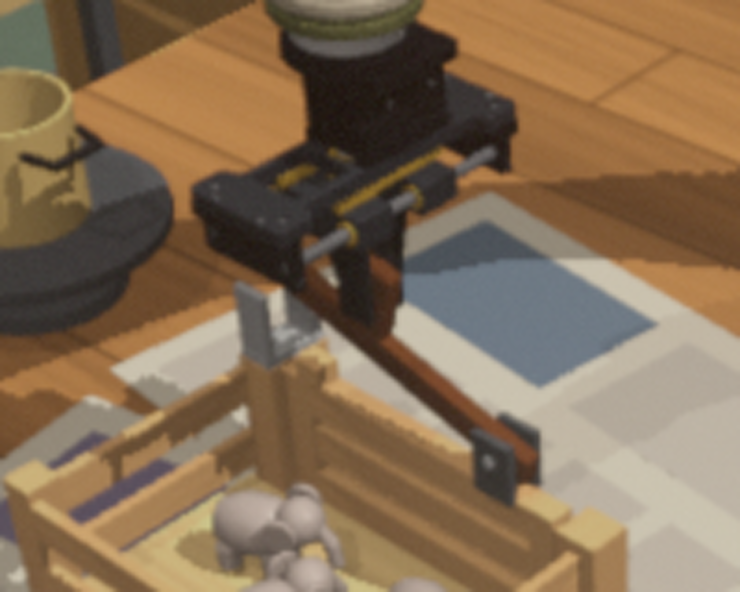

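View pics/top5.png

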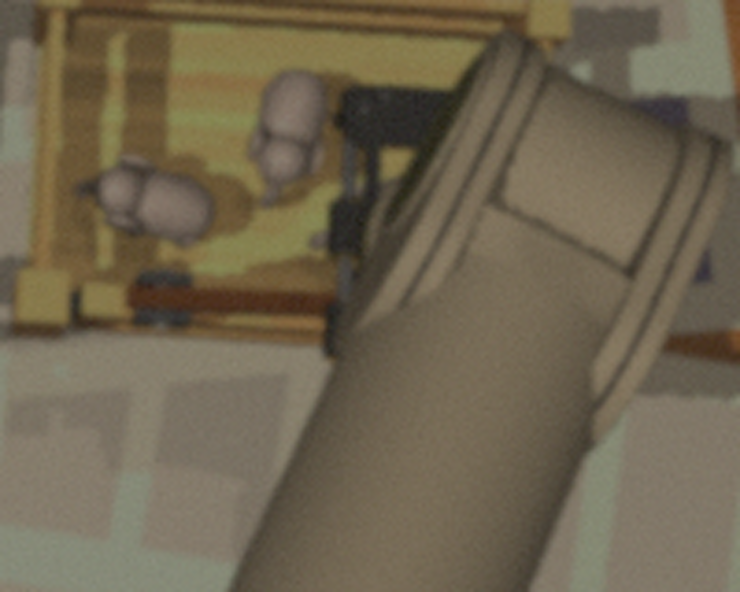

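The gate is almost shut and the force is small. I'll nudge it further, 1 mm at a time, to feel for the stop.

Request:
step_arm(
  motion=[
    [0.05,1,0,0,0.2],
    [0.05,2,0,0,0.4],
    [0.05,2,0,0,0.4],
  ],
)

```text
time_s: 7.15
eef_pos: [580.1, -217.0, 198.2]
tool_rot: [1.0, -0.015, -0.001, 0.0]
force: [-4.2, -4.8, 3.1]
gripper_width: 13.8
```

Request:
step_arm(
  motion=[
    [0.05,1,0,0,0],
    [0.05,2,0,0,0],
    [0.05,2,0,0,0],
  ],
)

```text
time_s: 7.45
eef_pos: [580.3, -217.3, 197.7]
tool_rot: [1.0, -0.015, -0.003, -0.0]
force: [-13.8, -4.0, 4.4]
gripper_width: 13.6
```

The stop is reached: x stays at 580.3 and the force rises to -14 N. Now I'll lower the bar along its own arc while holding the gate shut.

Request:
step_arm(
  motion=[
    [0.05,-0.3,-1.2,-2.1,0],
    [0.05,-0.5,-3.8,-7.1,0],
    [0.05,-0.7,-6,-12,0],
    [0.05,-0.8,-8.3,-16.6,0],
    [0.05,-1,-10.2,-21.1,0],
    [0.05,-1,-12,-25.6,0],
    [0.05,-1,-14,-29,0],
    [0.05,-1,-14.5,-29.5,0],
  ],
)

```text
time_s: 8.25
eef_pos: [579.7, -230.0, 167.9]
tool_rot: [1.0, -0.015, -0.003, -0.002]
force: [-12.0, 2.0, 7.2]
gripper_width: 13.9
```

```bash
python3 - <<'E'
from h import *
for n in("scene",):
    im=cams.snapshot(n)
    q=proj(n,ctrl.state()["eef_pos"]).astype(int); print(n,q)
    c=im[max(q[1]-80,0):q[1]+80,max(q[0]-100,0):q[0]+100]
    cv2.imwrite(f"pics/{n}6.png",cv2.resize(c,None,fx=3.7,fy=3.7,interpolation=cv2.INTER_CUBIC)[:,:,::-1])
s=ctrl.state();print({k:s[k].round(3) for k in("joint_positions","eef_pos","force","torque")})
E
```

```text
scene [233 169]
{'joint_positions': array([-0.2  ,  0.43 ,  0.663,  1.576, -0.276,  1.237,  0.481]), 'eef_pos': array([ 579.64 , -229.946,  167.925]), 'force': array([-12.687,   0.079,   5.245]), 'torque': array([ 0.434,  2.399, -0.264])}
```

View pics/scene6.png

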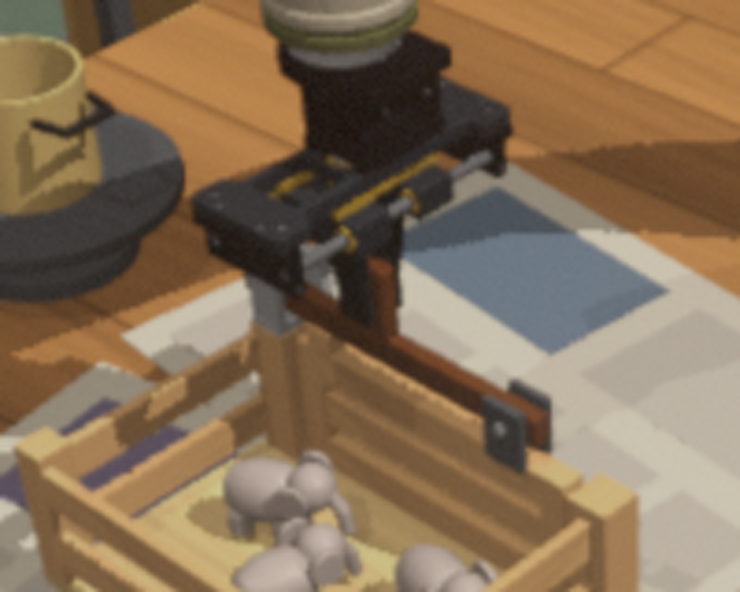

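Request:
step_arm(
  motion=[
    [0.05,-1,0,0,0],
    [0.4,-1,0,0,0],
    [0.4,-1,0,0,0],
    [0.4,-1,0,0,0],
    [0.4,-1,0,0,0],
    [0.4,-1,0,0,0],
    [0.4,-1,0,0,0],
  ],
)

```text
time_s: 9.0
eef_pos: [581.0, -230.6, 168.7]
tool_rot: [1.0, -0.014, 0.0, -0.0]
force: [0.1, -0.2, 0.4]
gripper_width: 34.6
```

Request:
step_arm(
  motion=[
    [0.4,0,0,15,0],
    [0.4,0,0,45,0],
    [0.4,0,0,90,0],
    [0.4,-10,40,110,0],
    [0.4,-30,85,120,0],
    [0.4,-50,130,130,0],
    [0.4,-70,175,130,0],
    [0.4,-90,220,130,0],
  ],
)

```text
time_s: 9.8
eef_pos: [490.1, -9.5, 300.3]
tool_rot: [1.0, -0.015, 0.001, -0.0]
force: [1.8, 0.3, -0.2]
gripper_width: 35.0
```

Request:
step_arm(
  motion=[
    [0.4,-10,45,0,0],
    [0.4,-20,90,0,0],
    [0.4,-20,135,0,0],
    [0.4,-20,135,0,0],
  ],
)

```text
time_s: 10.2
eef_pos: [469.8, 130.5, 299.5]
tool_rot: [1.0, -0.01, 0.0, -0.001]
force: [-0.7, -0.4, 0.1]
gripper_width: 34.6
```

```bash
python3 - <<'E'
from h import *
for n,(a,b,c,d) in {"scene":(110,260,130,320),"top":(190,300,340,510)}.items():
    im=cams.snapshot(n); cv2.imwrite(f"pics/{n}7.png",cv2.resize(im[a:b,c:d],None,fx=4,fy=4,interpolation=cv2.INTER_CUBIC)[:,:,::-1])
    for l in("bar","bar_grip","gate"):
        for r in spot_in(l,n)[:3]: print(n,l,r)
s=ctrl.state();print({k:s[k].round(3) for k in("joint_positions","eef_pos","force")},s["time_s"])
E
```

```text
scene bar {'point': [589.2, -211.3, 144.0], 'conf': 0.85}
scene bar_grip {'point': [584.5, -213.9, 139.2], 'conf': 0.92}
scene gate {'point': [584.2, -192.1, 100.0], 'conf': 0.76}
top bar {'point': [578.0, -216.3, 144.5], 'conf': 0.89}
top bar_grip {'point': [576.9, -219.4, 144.3], 'conf': 0.97}
{'joint_positions': array([-0.756, -0.023,  0.403,  1.728,  0.009,  1.434, -0.385]), 'eef_pos': array([471.161, 123.178, 298.921]), 'force': array([-0.118,  0.357,  0.209])} 10.6
```

View pics/scene7.png

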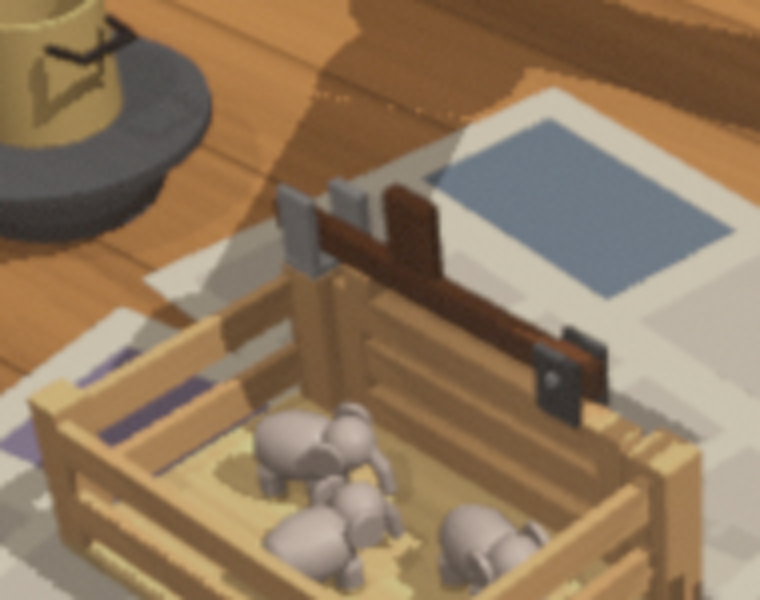

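View pics/top7.png

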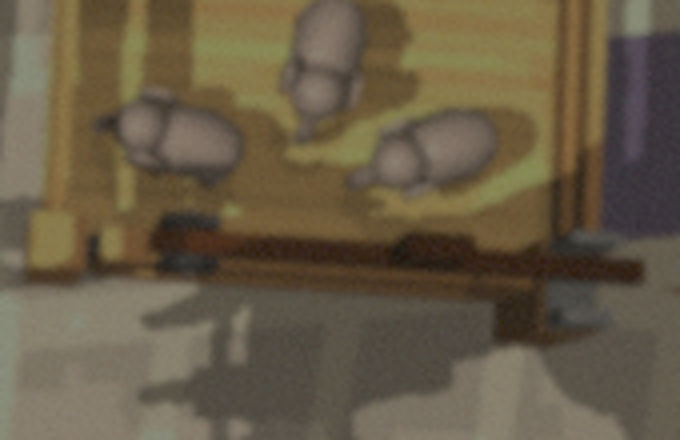

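```bash
python3 - <<'E'
from h import *
T=lambda x,y:(340+x/4,190+y/4)
S=lambda x,y:(130+x/4,110+y/4)
for nm,n,p,z in [("start","top",T(160,239),145),("end","top",T(640,270),145),("tab","top",T(434,248),195),("tab","scene",S(413,195),195),("flip","scene",S(349,184),150),("blip","scene",S(297,190),165),("flip","top",T(585,318),150),("blip","top",T(592,240),165),("hp","top",T(52,235),112),("start","scene",S(590,352),145),("midb","scene",S(330,222),145)]:
    print(nm,n,back(n,*p,z).round(1))
# compare twin shut crate: bar ends in first top picture
a=cv2.imread("pics/top0.png")[140:280,150:330];cv2.imwrite("pics/twin.png",cv2.resize(a,None,fx=4,fy=4,interpolation=cv2.INTER_CUBIC))
E
```

```text
start top [584.  -95.5 145. ]
end top [ 573.1 -343.2  145. ]
tab top [ 576.7 -227.   195. ]
tab scene [ 576.6 -229.6  195. ]
flip scene [ 544.7 -316.9  150. ]
blip scene [ 583.3 -318.7  165. ]
flip top [ 547.2 -313.3  150. ]
blip top [ 585.9 -313.3  165. ]
hp top [588.6 -40.8 112. ]
start scene [ 576.  -103.4  145. ]
midb scene [ 575.1 -303.   145. ]
```

View pics/twin.png

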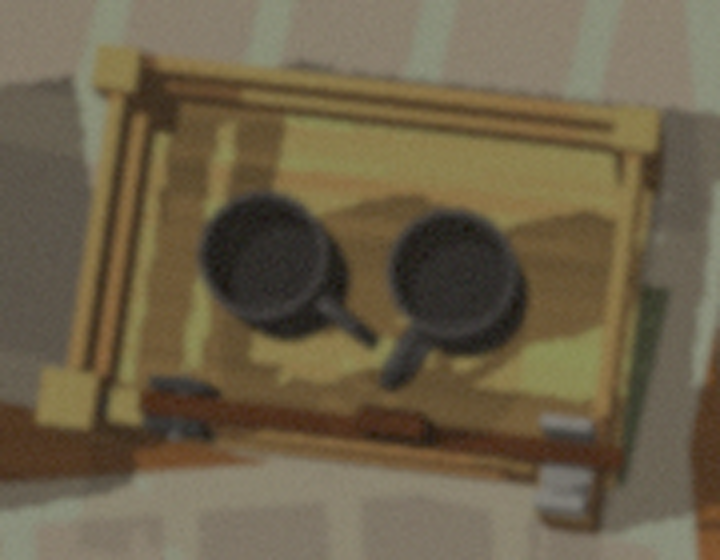

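The bar's direction is 0.044 rad, against a crate yaw of about 0.035 to 0.041, so the gate is shut to within what I can measure. The bar lies level between the lips, as on the latched twin. I'm handing the job in.

```bash
python3 -c "
from station import sign_off; print(sign_off())"
```

```text
the job is handed in; nothing more can be done
None
```

The elephants' crate gate is shut and latched, as far as the pictures and readings show; the hand-in itself gave no verdict. I pinched the bar's tab across its thickness and lifted the bar about 0.27 rad. I then swung the gate through about 0.48 rad onto its stop, lowered the bar into the catch while holding the gate shut, let go and backed away.

**Forces and time:** The stop showed as about 14 N of push with no further movement, the highest force I read. The last reading before the hand-in was 10.6 s, and the arm was clear with almost no force on it.

**Final position:** In the last pictures the bar lies level between the two lips of the catch, as on the latched twin. Its direction matches the crate front to about 0.01 rad, roughly the accuracy of the measurement. Nothing around the crate looked moved.

**Checks that disagreed:** The network points for the bar differed between the two cameras by up to 11 mm in x. I relied on my own measurements of the tab's top, which agreed between the cameras to about 3 mm.

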